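# Fetch the silver horse from behind the paste jars

## Robot

A 6-joint arm with a two-finger parallel gripper is mounted at the origin on the work surface. World frame = base frame: x ahead of the robot, y to its left, z up, the work surface at z = 0. Lengths are in m, angles in rad, forces in N, time in s.
With the tool pointing down it reaches from about 0.275 to 0.975 m from the base axis. Payload 8.4 kg.
Tool frame: the origin (TCP) lies at the very end of the fingers, on their centre line; the grasp point (between the pads) lies 19 mm behind it; z points along the fingers, y is the line along which they close (so a half turn about z gives the same grasp; the last joint's range is limited). The gripper opens to 92 mm and grips with 3 to 60 N. Pads are 20 mm wide; open, the fingers measure 128 mm over their backs; the gripper's body (75 mm by 189 mm) begins 69 mm behind the grasp point.
Start: joints at [-1.188, 0.353, 1.633, -0, 1.155, -0.002], TCP at [0.235, -0.579, 0.215] pointing down, gripper open.
Joint ranges: [-2.63, 2.63], [-0.92, 2.1], [0.06, 2.66], [-1.3, 4.44], [0, 2.69], [-3.02, 3.02]. Speed limits (rad/s): [2.22, 2.22, 2.79, 3.14, 3.14, 3.14].

## Interface

Orientations are given as a rotation vector (axis times angle).
In Python, from plant import env gives the robot as it stands. The module is installed in compiled form; this text tells all that it offers.
- The arm moves only by the tool hand_motion, called after "Call:" as a command line: name --argument value ..., lists and objects as JSON in quotes. Schema: {"type":"object","properties":{"rows":{"type":"object","properties":{"ticks":{"type":"array","items":{"type":"array","items":{"type":"number"},"minItems":4,"maxItems":4},"minItems":1,"maxItems":12}},"additionalProperties":false,"required":["ticks"]},"aperture":{"type":"number"},"squeeze":{"type":"number"},"only":{"type":"string"},"quiet":{"type":"boolean"},"lines":{"type":"string"}},"required":["rows"],"additionalProperties":false}. rows is an object whose key "ticks" holds a list of rows, 1 to 12 of them, each of 4 numbers: dx, dy, dz in shares of the most that a row can go, 1 being 62.5 mm, then a turn about the tool's z in parts of the range, where 1.0 means pi rad; each row shifts and turns the commanded pose from where the row before left it, along the tool's axes as they then stand; what a row does not reach is not made up. A row lasts 1/8 s, in which the tool goes at most 0.0625 m and 0.188 rad, less where a joint would pass 70% of its speed; a pose out of reach is approached as far as the arm can. aperture is the opening from 0.0 (shut) to 1.0 (fully open), set as the call begins (left out keeps the last). The fingers move at their own pace and stop on an object; squeeze is the grip in N (left out, the last holds). Time passes only in rows, so rows that do not move let the fingers close. The tool returns the time, the measured TCP pose, the force, the opening and the grip force at its end. only (a regular expression) keeps the lines of the reply that match it, lines (a string "A,B") keeps lines A to B, and quiet returns only ok. A shift or turn number past 1, either way, is cut back to 1. Input that does not fit is refused with a message, and nothing moves.
- env.read_state(): the state, without advancing time (a new reading comes with each control period).
- env.get_image(name): name is "side" or "top"; returns a dict with "img" (400x640x3 uint8, blue, green, red), "fovy" (degrees; the focal length in pixels is half the picture's height over the tangent of half this angle, whatever the lens; pixels are square), "cx", "cy" (the principal point, pixels), "position" and "attitude" of the camera in the world. Camera axes: x right, y down, z forward; pixel columns grow to the right and rows downward; lengths in m; the calibration is good to about 2 mm. A picture is of the moment at which its call begins. There is no depth.
- env.hand_in(): hands the job in; it is judged then, once.
The state is a dict: "t": time; "qpos": joint angles; "joint_vel": joint speeds; "joint_efforts": joint torques, N m; "eef_pos": TCP position; "orientation": TCP orientation; "ft_force": force on the tool from outside, world axes, zero at the start; "ft_torque": the same for the moment, N m; "width": opening from 0.0 (shut) to 1.0 (fully open); "grasp_force": force on a finger pad.
Only numpy, scipy, OpenCV 4.12 (cv2) and the standard library are available. Lean on these libraries where they do the work, as an engineer would, in place of code of your own. Each camera call takes 0.05 s, during which the arm holds its last target. There are 200 camera calls.

## Task

The little silver horse on the wooden board is hemmed in by three jars of polishing paste: first move all three jars onto the cork mat, and only then take the horse and stand it upright in the middle of the black disc on the steel bench block. When the horse is there, put every jar back on the board, centred on the coaster of its own lid's colour. Keep the jars upright all the time, and at the end let go of everything.

Things in the scene. Friction and masses are not known exactly. Their poses are not given: they have to be found in the camera images.
- jar_red: round glass jar with a red lid and white label, 46 mm across its widest, 75 mm high; loose, 0.11 to 0.22 kg; starts on the coaster of its colour. Origin: centre of its underside, z up along its axis; its yaw is arbitrary. All three jars have the same shape; grip it across the axis about 58 mm above the underside.
- jar_green: round glass jar with a green lid and white label, 46 mm across its widest, 75 mm high; loose, 0.11 to 0.22 kg; starts on the coaster of its colour. Origin: centre of its underside, z up along its axis; its yaw is arbitrary. All three jars have the same shape; grip it across the axis about 58 mm above the underside.
- jar_blue: round glass jar with a blue lid and white label, 46 mm across its widest, 75 mm high; loose, 0.11 to 0.22 kg; starts on the coaster of its colour. Origin: centre of its underside, z up along its axis; its yaw is arbitrary. All three jars have the same shape; grip it across the axis about 58 mm above the underside.
- coaster_red: red round coaster, 68 mm across, 3 mm thick, fixed on the wooden board; at the start the red jar stands on it, its rim showing around. Origin: centre of its underside (12 mm above the bench), z up. One coaster lies in front of the horse (towards -x of the board), two at its sides; which colour is where changes.
- coaster_green: green round coaster, 68 mm across, 3 mm thick, fixed on the wooden board; at the start the green jar stands on it, its rim showing around. Origin: centre of its underside (12 mm above the bench), z up. One coaster lies in front of the horse (towards -x of the board), two at its sides; which colour is where changes.
- coaster_blue: blue round coaster, 68 mm across, 3 mm thick, fixed on the wooden board; at the start the blue jar stands on it, its rim showing around. Origin: centre of its underside (12 mm above the bench), z up. One coaster lies in front of the horse (towards -x of the board), two at its sides; which colour is where changes.
- board: fixed wooden board 200 mm (x) by 220 mm (y), 12 mm thick, with a low rail 28 mm high along its far (+x) edge. Origin: centre of its underside, on the bench. The horse stands near its centre, the coasters' centres 66 mm to -x and 60 mm to +y and -y of its centre; in the two far corners lie a brass ring and an orange bar of compound, up to 18 mm high above the board.
- horse: small silver-grey cast horse, loose, 0.13 to 0.25 kg. Base 50 (x) by 36 (y) by 8 mm high; trunk 18 mm wide (y), 46 long, 23 to 41 mm above the underside; head at +x, its top at 56 mm. Origin: centre of the underside, x towards the head, z up. Starts on the board amid the jars, head away from the robot within 0.35 rad. Grip the trunk across y, 30 mm above the underside.
- mat: fixed cork mat (the side area), 300 mm (x) by 130 mm (y), 4 mm thick, to the left or right of the board. Origin: centre of its underside. Three jars fit in a row along x at 90 mm spacing. Jars must stand with their axis on it, well inside the edges.
- block: fixed steel bench block 90 mm square, 20 mm high, with a black disc 72 mm across and 2 mm thick in the middle of its top (disc top 22 mm above the bench), on the other side of the board from the mat. Origin: centre of its underside, on the bench. Small tools up to 30 mm high lie beside it on the bench.
Mind the look-alikes: they are no part of the job. What is shaped like the jar_green but yellow is not meant.

How it is judged:
On the way, in this order (a step that is already met when the one before it is completed fails the run):
1. all three jars stand released on the cork mat, the horse still in its place (moved less than 30 mm) (x of jar_red in the frame of mat between -0.14 and 0.14 m and y of jar_red in the frame of mat between -0.055 and 0.055 m and height (world z) of each of jar_red, jar_green, jar_blue below 0.012 m and angle between each of jar_red, jar_green, jar_blue's own z axis and vertical below 0.15 rad and linear speed of each of jar_red, jar_green, jar_blue below 0.03 m/s and contact force between the fingers and jar_red below 0.3 N and x of jar_green in the frame of mat between -0.14 and 0.14 m and y of jar_green in the frame of mat between -0.055 and 0.055 m and contact force between the fingers and jar_green below 0.3 N and x of jar_blue in the frame of mat between -0.14 and 0.14 m and y of jar_blue in the frame of mat between -0.055 and 0.055 m and contact force between the fingers and jar_blue below 0.3 N and distance of horse from where it was at the start of the episode below 0.03 m), for 0.2 s.
2. the horse stands released on the middle of the bench block, the three jars still standing on the mat (horizontal distance between horse and block below 0.015 m and z of horse in the frame of block between 0.016 and 0.028 m and angle between each of horse, jar_red, jar_green, jar_blue's own z axis and vertical below 0.15 rad and linear speed of each of horse, jar_red, jar_green, jar_blue below 0.03 m/s and contact force between the fingers and horse below 0.3 N and x of jar_red in the frame of mat between -0.14 and 0.14 m and y of jar_red in the frame of mat between -0.055 and 0.055 m and height (world z) of each of jar_red, jar_green, jar_blue below 0.012 m and contact force between the fingers and jar_red below 0.3 N and x of jar_green in the frame of mat between -0.14 and 0.14 m and y of jar_green in the frame of mat between -0.055 and 0.055 m and contact force between the fingers and jar_green below 0.3 N and x of jar_blue in the frame of mat between -0.14 and 0.14 m and y of jar_blue in the frame of mat between -0.055 and 0.055 m and contact force between the fingers and jar_blue below 0.3 N), for 0.2 s.
At the end, for the whole second after the job is handed in: The horse stands upright on the bench block, its centre within 15 mm of the block's centre; each jar stands upright on the coaster of its own colour, its axis within 12 mm of the coaster's centre; all released and at rest (horizontal distance between horse and block below 0.015 m and z of horse in the frame of block between 0.016 and 0.028 m and angle between each of horse, jar_red, jar_green, jar_blue's own z axis and vertical below 0.15 rad and linear speed of each of horse, jar_red, jar_green, jar_blue below 0.03 m/s and contact force between the fingers and horse below 0.3 N and horizontal distance between jar_red and coaster_red below 0.012 m and height (world z) of jar_red between 0.01 and 0.022 m and horizontal distance between jar_green and coaster_green below 0.012 m and height (world z) of jar_green between 0.01 and 0.022 m and horizontal distance between jar_blue and coaster_blue below 0.012 m and height (world z) of jar_blue between 0.01 and 0.022 m); the robot touches nothing.
It fails at once if a jar is tipped by more than 0.6 rad (34 degrees) (angle between any of jar_red, jar_green, jar_blue's own z axis and vertical above 0.6 rad).
It also fails if it takes over 141 s, if anything falls off the work surface, if the arm or the gripper's body presses on something with over 40 N, if the wrist force passes 120 N, or if a joint passes its speed limit or range.

## Working session

There is one attempt and no reset: what is moved stays moved. The work goes in short steps, Python scripts to look and compute and a tool call to move; the robot and the scene stay as the last step left them, time stands still between calls to the robot, and variables do not carry over. Pictures are saved under pics/ and viewed, at most 14 in all, crops included, and the job is handed in when it is done.

```bash
mkdir -p pics; ls
```

Run:
```python
from plant import env
import cv2
s=env.read_state(); print(s)
for n in("side","top"):
    d=env.get_image(n); cv2.imwrite(f"pics/{n}0.png",d["img"]); print(n,{k:v for k,v in d.items() if k!="img"})
```

```text
pics
{'t': 0.0, 'qpos': array([-1.18839407e+00,  3.53633215e-01,  1.63414099e+00, -1.69283306e-05,
        1.15521721e+00, -2.42330790e-03]), 'joint_vel': array([ 0.00015687, -0.00060507,  0.00010762, -0.00016081, -0.00036565,
        0.00190445]), 'joint_efforts': array([-1.42599485e-03, -5.93836534e+01, -3.34226310e+01,  6.95632165e-02,
        2.32153328e-02, -9.00882696e-05]), 'eef_pos': array([ 0.23441497, -0.57882565,  0.2138701 ]), 'orientation': array([-3.08226931e+00, -6.00507988e-01,  4.38622955e-04]), 'ft_force': array([-0.15498408, -0.50140179,  0.19452436]), 'ft_torque': array([ 0.0354376 ,  0.00032914, -0.03614149]), 'grasp_force': 0.0, 'width': 1.0002537564985565}
side {'fovy': 52.7192907072829, 'cx': 325.01912680782226, 'cy': 198.7740864790991, 'position': array([ 0.17629307, -0.39641473,  0.5561409 ]), 'attitude': array([-2.26489156,  0.72871564, -0.30791866])}
top {'fovy': 50.77407413632187, 'cx': 319.4416309422248, 'cy': 196.268926516962, 'position': array([0.4089012 , 0.02330765, 0.96779113]), 'attitude': array([-2.18280985,  2.18714593, -0.14099376])}
```

View pics/side0.png

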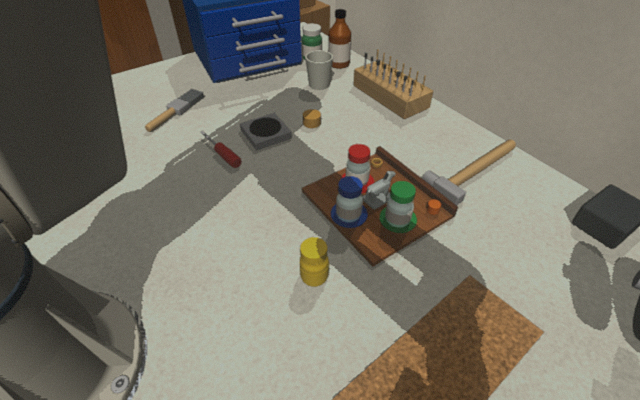

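View pics/top0.png

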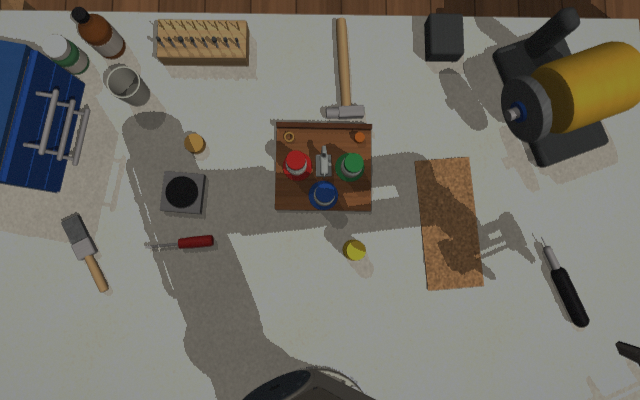

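Candidates, top / side pixel:
- Red jar (297,160) / (358,153).
- Green jar (352,163) / (402,192).
- Blue jar (323,192) / (350,187).
- Horse (324,162) / (378,187).
- Look-alikes to leave alone: yellow jar (354,250) / (314,250), green and white bottle (68,48) / (312,38), orange bar (360,137).
- Mat at (450,223) on the right, disc at (181,192) on the left in the top view.

Create h.py:
```python
import numpy as np, cv2
from scipy.spatial.transform import Rotation as R
from plant import env
class V:
    def __init__(s,n):
        d=env.get_image(n); s.img=d["img"]; s.f=200/np.tan(np.radians(d["fovy"])/2); s.c=np.array([d["cx"],d["cy"]])
        s.p=d["position"]; s.R=R.from_rotvec(d["attitude"]).as_matrix()
        s.hsv=cv2.cvtColor(s.img,cv2.COLOR_BGR2HSV)
    def ray(s,uv):
        v=s.R@np.r_[(np.array(uv)-s.c)/s.f,1]; return v/np.linalg.norm(v)
    def at(s,uv,z):
        r=s.ray(uv); return s.p+r*(z-s.p[2])/r[2]
    def px(s,P):
        q=s.R.T@(np.array(P)-s.p); return s.c+s.f*q[:2]/q[2]
    def mask(s,lo,hi,roi=None):
        m=cv2.inRange(s.hsv,np.array(lo),np.array(hi))
        if lo[0]==0 and hi[0]<8: m|=cv2.inRange(s.hsv,np.array([172,lo[1],lo[2]]),np.array([180,hi[1],hi[2]]))
        if roi is not None:
            k=np.zeros_like(m); x0,y0,x1,y1=roi; k[y0:y1,x0:x1]=255; m&=k
        return m
def blobs(m,amin=30):
    c,_=cv2.findContours(m,cv2.RETR_EXTERNAL,cv2.CHAIN_APPROX_NONE)
    return sorted([k for k in c if cv2.contourArea(k)>=amin],key=cv2.contourArea,reverse=True)
def tri(a,ua,b,ub):
    r,q=a.ray(ua),b.ray(ub); A=np.c_[r,-q]; t=np.linalg.lstsq(A,b.p-a.p,rcond=None)[0]
    x,y=a.p+r*t[0],b.p+q*t[1]; return (x+y)/2,np.linalg.norm(x-y)
COL={"red":([0,140,60],[6,255,255]),"green":([60,110,40],[85,255,255]),"blue":([105,130,40],[125,255,255])}
```

Run:
```python
from h import *
np.set_printoptions(precision=4,suppress=True)
T,S=V("top"),V("side")
rT,rS=(270,120,378,215),(300,135,460,265)
for n,(lo,hi) in COL.items():
    for v,r in((T,rT),(S,rS)):
        for k in blobs(v.mask(lo,hi,r),12)[:3]:
            print(n,cv2.contourArea(k),cv2.boundingRect(k),np.array(cv2.minEnclosingCircle(k)[0]))
def quad(v,m,name,z):
    k=cv2.convexHull(blobs(m,200)[0]); q=cv2.approxPolyDP(k,0.04*cv2.arcLength(k,True),True)[:,0]
    print(name,q.tolist()); print(np.array([v.at(p,z) for p in q])); return q
mt=T.mask([5,60,40],[20,220,255],(405,140,500,300)); quad(T,mt,"mat T",.004)
mb=cv2.morphologyEx(T.mask([0,60,20],[20,255,200],(268,118,380,215)),cv2.MORPH_CLOSE,np.ones((5,5)));quad(T,mb,"board T",.012)
md=T.mask([0,0,0],[180,255,50],(155,168,212,216))
for k in blobs(md,40)[:2]: print("disc T",cv2.fitEllipse(k),T.at(cv2.fitEllipse(k)[0],.022))
md=S.mask([0,0,0],[180,255,50],(235,110,295,155))
for k in blobs(md,40)[:2]: print("disc S",cv2.fitEllipse(k),S.at(cv2.fitEllipse(k)[0],.022))
a=cv2.resize(T.img[115:220,262:385],None,fx=4,fy=4,interpolation=2);b=cv2.resize(S.img[130:270,295:465],None,fx=3,fy=3,interpolation=2)
c=np.zeros((420,1002,3),np.uint8);c[:420,:492]=a;c[:420,492:]=b
cv2.imwrite("pics/c0.png",cv2.resize(c,(800,335)))
```

```text
red 659.0 (283, 150, 29, 31) [296.6673 164.8908]
red 299.5 (349, 145, 21, 18) [358.7922 153.3447]
red 62.5 (361, 175, 13, 18) [365.5 183.5]
green 604.0 (335, 153, 29, 28) [349.6219 166.3781]
green 377.5 (391, 182, 24, 21) [402.4707 191.4038]
green 61.5 (406, 213, 10, 18) [409.5 221.5]
green 32.5 (380, 208, 6, 16) [383.5 215.5]
blue 611.0 (309, 181, 29, 29) [322.875 195.   ]
blue 247.0 (339, 177, 23, 18) [350.0686 185.0098]
blue 62.0 (352, 207, 15, 20) [358.  216.5]
blue 14.5 (332, 207, 5, 12) [333.5 212.5]
mat T [[468, 157], [483, 285], [428, 290], [415, 161]]
[[ 0.5967 -0.355   0.004 ]
 [ 0.301  -0.3782  0.004 ]
 [ 0.2907 -0.2515  0.004 ]
 [ 0.5869 -0.2295  0.004 ]]
board T [[276, 122], [371, 124], [370, 210], [275, 209]]
[[ 0.6762  0.0941  0.012 ]
 [ 0.6725 -0.1265  0.012 ]
 [ 0.472  -0.1211  0.012 ]
 [ 0.4746  0.095   0.012 ]]
disc T ((181.31272888183594, 191.69786071777344), (31.09575080871582, 32.01826858520508), 70.40768432617188) [0.513  0.3035 0.022 ]
disc S ((264.7479553222656, 126.81586456298828), (17.703014373779297, 30.344701766967773), 84.91960906982422) [0.5134 0.3005 0.022 ]
```

View pics/c0.png

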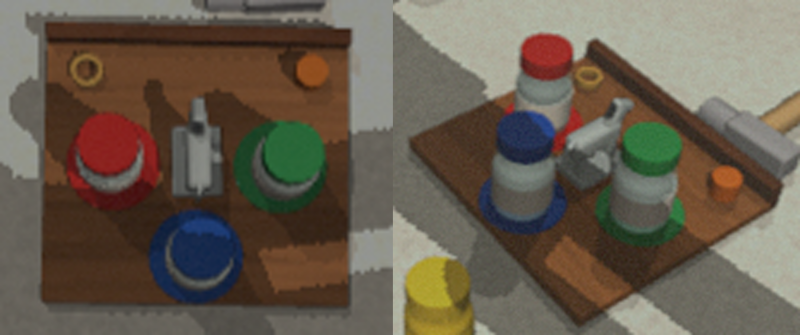

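The crop confirms it: red is left (+y), green right (-y), blue in front (-x). The horse is in the middle with its head towards +x.

Add to h.py:
```python
from scipy.optimize import least_squares
def circ(P,r,c0,loss="soft_l1"):
    f=lambda c:np.hypot(*(P-c).T)-r
    q=least_squares(f,c0,loss=loss,f_scale=.0015); return q.x,np.median(abs(f(q.x)))
def lid(v,n,roi,vmin):
    lo,hi=COL[n]; lo=[lo[0],lo[1],vmin]; return blobs(v.mask(lo,hi,roi),40)[0]
```

Run:
```python
from h import *
np.set_printoptions(precision=4,suppress=True)
T,S=V("top"),V("side")
s=env.read_state(); print(R.from_rotvec(s["orientation"]).as_matrix(), s["eef_pos"])
R1=dict(red=(270,135,315,185),green=(330,140,370,185),blue=(305,178,342,212)); R2=dict(red=(345,140,375,200),green=(378,178,420,235),blue=(325,172,372,230))
for n in COL:
    lo,hi=COL[n]
    k=blobs(T.mask(lo,hi,R1[n]),40)[0][:,0]
    P=np.array([T.at(p,.015)[:2] for p in k]); print(n,"coasterT",circ(P,.0335,P.mean(0)), end=" ")
    ks=np.vstack([b[:,0] for b in blobs(S.mask(lo,hi,R2[n]),10)[1:]]); h=cv2.convexHull(ks)[:,0]
    P=np.array([S.at(p,.015)[:2] for p in h]); print("S",circ(P,.034,P.mean(0)))
    ksd=blobs(S.mask(lo,hi,R2[n]),40)[0]; x,y,w,hh=cv2.boundingRect(ksd)
    vals=T.hsv[k[:,1],k[:,0],2]
    m=T.mask(lo,hi,R1[n]); vv=T.hsv[...,2][m>0].astype(np.uint8); th=cv2.threshold(vv.reshape(-1,1),0,255,cv2.THRESH_OTSU)[0]
    kl=lid(T,n,R1[n],int(th)); (c,r)=cv2.minEnclosingCircle(kl)
    uS=np.array([x+w/2-.5,y+.31*w])
    X,e=tri(T,c,S,uS); print("  lid px",np.array(c),r,th,"S",(x,y,w,hh),"top tri",X,e,"at .09:",T.at(c,.09)[:2],S.at(uS,.09)[:2])
# horse, grey bits on board, top
m=T.mask([0,0,75],[180,70,255],(312,140,337,180)); k=blobs(m,10)
for q in k: print("horse",cv2.contourArea(q),cv2.boundingRect(q),cv2.minAreaRect(q))
```

```text
[[ 0.9269  0.3754 -0.0002]
 [ 0.3754 -0.9269  0.0004]
 [-0.     -0.0005 -1.    ]] [ 0.2345 -0.5792  0.2143]
red coasterT (array([0.5741, 0.0456]), np.float64(0.0009257824110681795)) S (array([0.5738, 0.0464]), np.float64(0.0010902672328788054))
  lid px [299.5 162. ] 14.500100135803223 106.0 S (349, 145, 21, 18) top tri [0.568  0.0379 0.0955] 0.0013225568814981949 at .09: [0.5684 0.0384] [0.5732 0.0428]
green coasterT (array([ 0.5719, -0.0751]), np.float64(0.0017704614526567637)) S (array([ 0.5739, -0.0755]), np.float64(0.001296973797963001))
  lid px [353.5 161.5] 10.12432861328125 82.0 S (391, 182, 24, 22) top tri [ 0.5704 -0.0763  0.0874] 0.0004299846765976925 at .09: [ 0.5697 -0.0758] [ 0.5683 -0.0782]
blue coasterT (array([ 0.5062, -0.0135]), np.float64(0.0014980200059171896)) S (array([ 0.5092, -0.0144]), np.float64(0.0014222360137516668))
  lid px [326.  186.5] 7.159010887145996 90.0 S (339, 177, 23, 17) top tri [ 0.513  -0.0148  0.0847] 0.009621280931697371 at .09: [ 0.5164 -0.0173] [ 0.5049 -0.017 ]
horse 233.0 (316, 145, 16, 31) ((323.5, 160.0), (30.0, 15.0), 90.0)
```

The manual's scale: shifts go in shares of 62.5 mm and turns go in shares of pi rad. Converting my numbers, -0.17 rad / 3.1416 = -0.0541.

Call:
hand_motion --rows '{"ticks": [[0, 0, 0, -0.0541], [0, 0, 0, -0.0541], [0, 0, 0, -0.0541], [0, 0, 0, -0.0541], [0, 0, 0, -0.0541], [0, 0, 0, -0.0541], [0, 0, 0, -0.0528]]}' --aperture 0.8 --squeeze 25

```text
t: 1.18
eef_pos: [0.2346, -0.5792, 0.2145]
orientation: [-2.215, -2.228, -0.0]
ft_force: [-0.4, -0.0, 0.0]
width: 0.799
grasp_force: 0.0
```

Call:
hand_motion --rows '{"ticks": [[0.72, 0.48, 0, 0], [0.72, 0.48, 0, 0], [0.72, 0.48, 0, 0], [0.72, 0.48, 0, 0], [0.72, 0.48, 0, 0], [0.72, 0.48, 0, 0], [0.72, 0.48, 0, 0], [0.72, 0.48, 0, 0], [0.72, 0.48, 0, 0], [0.72, 0.48, 0, 0], [0.64, 0.48, 0, 0], [0, 0, 0, 0]]}'

```text
t: 2.68
eef_pos: [0.5662, -0.0868, 0.2145]
orientation: [2.217, 2.225, 0.001]
ft_force: [-0.4, -1.3, 0.1]
width: 0.797
grasp_force: 0.0
```

To row units: 0.04 m is 0.64, 0.03 m is 0.48.

Call:
hand_motion --rows '{"ticks": [[0.176, 0.096, 0, 0], [0, 0, 0.64, 0], [0, 0, 0.64, 0], [0, 0, 0.48, 0], [0, 0, 0.4, 0], [0, 0, 0.24, 0], [0, 0, 0.16, 0], [0, 0, 0, 0]]}'

```text
t: 3.68
eef_pos: [0.5705, -0.0785, 0.0545]
orientation: [-2.222, -2.221, 0.0]
ft_force: [-0.7, -0.8, -0.4]
width: 0.803
grasp_force: 0.0
```

Call:
hand_motion --rows '{"ticks": [[0, 0, 0, 0], [0, 0, 0, 0], [0, 0, 0, 0], [0, 0, 0, 0], [0, 0, 0, 0], [0, 0, 0, 0]]}' --aperture 0.3 --squeeze 25

```text
t: 4.42
eef_pos: [0.5706, -0.0783, 0.055]
orientation: [2.221, 2.221, 0.0]
ft_force: [-2.2, -1.9, 5.5]
width: 0.478
grasp_force: 25.0
```

To row units: -0.05 m is -0.8, -0.004 m is -0.064.

Call:
hand_motion --rows '{"ticks": [[0, 0, -0.32, 0], [0, 0, -0.48, 0], [0, 0, -0.64, 0], [0, 0, -0.32, 0], [-0.56, -0.096, 0, 0], [-0.8, -0.144, 0, 0], [-0.8, -0.144, 0, 0], [-0.72, -0.128, 0, 0], [-0.4, -0.064, 0, 0], [-0.208, -0.016, 0, 0], [0, 0, 0, 0], [0, 0, 0, 0]]}'

```text
t: 5.92
eef_pos: [0.5337, -0.2953, 0.1644]
orientation: [-2.22, -2.222, -0.0]
ft_force: [-0.9, -0.6, -2.2]
width: 0.479
grasp_force: 25.0
```

To row units: 0.04 m is 0.64, 0.03 m is 0.48.

Call:
hand_motion --rows '{"ticks": [[0, 0, 0.48, 0], [0, 0, 0.64, 0], [0, 0, 0.4, 0], [0, 0, 0.24, 0], [0, 0, 0.112, 0], [0, 0, 0, 0]]}'

```text
t: 6.68
eef_pos: [0.5339, -0.2961, 0.0478]
orientation: [2.221, 2.222, 0.0]
ft_force: [-0.1, -0.4, -2.5]
width: 0.482
grasp_force: 25.0
```

To row units: 0.0015 m is 0.024.

Call:
hand_motion --rows '{"ticks": [[0, 0, 0.024, 0], [0, 0, 0.024, 0], [0, 0, 0, 0]]}'

```text
t: 7.05
eef_pos: [0.5337, -0.2964, 0.0449]
orientation: [2.221, 2.221, 0.0]
ft_force: [-0.3, -0.1, -1.5]
width: 0.48
grasp_force: 25.0
```

Call:
hand_motion --rows '{"ticks": [[0, 0, 0, 0], [0, 0, 0, 0], [0, 0, 0, 0], [0, 0, 0, 0]]}' --aperture 0.75

```text
t: 7.55
eef_pos: [0.5337, -0.2963, 0.0447]
orientation: [2.221, 2.221, 0.0]
ft_force: [0.7, 0.3, -0.2]
width: 0.748
grasp_force: 0.0
```

Call:
hand_motion --rows '{"ticks": [[0, 0, -0.48, 0], [0, 0, -0.8, 0], [0, 0, -0.8, 0], [0, 0, -0.48, 0], [0, 0, 0, 0]]}'

```text
t: 8.18
eef_pos: [0.535, -0.2971, 0.2073]
orientation: [2.218, 2.218, 0.002]
ft_force: [0.7, -0.4, -1.0]
width: 0.752
grasp_force: 0.0
```

To row units: 0.055 m is 0.88, 0.05 m is 0.8.

Call:
hand_motion --rows '{"ticks": [[0.48, 0.048, 0, 0], [0.88, 0.096, 0, 0], [0.88, 0.096, 0, 0], [0.88, 0.096, 0, 0], [0.88, 0.096, 0, 0], [0.8, 0.096, 0, 0], [0.48, 0.064, 0, 0], [0.208, 0.032, 0, 0], [0, 0, 0, 0], [0, 0, 0, 0]]}' --aperture 0.8

```text
t: 9.43
eef_pos: [0.5723, 0.0456, 0.2042]
orientation: [-2.222, -2.221, 0.001]
ft_force: [0.3, 0.4, 1.2]
width: 0.803
grasp_force: 0.0
```

To row units: 0.04 m is 0.64, 0.03 m is 0.48.

Call:
hand_motion --rows '{"ticks": [[0, 0.016, 0.64, 0], [0, 0, 0.64, 0], [0, 0, 0.48, 0], [0, 0, 0.32, 0], [0, 0, 0.192, 0], [0, 0, 0.112, 0], [0, 0, 0, 0]]}'

```text
t: 10.3
eef_pos: [0.5737, 0.0464, 0.0556]
orientation: [2.222, 2.221, -0.0]
ft_force: [0.6, -0.2, -0.1]
width: 0.796
grasp_force: 0.0
```

Call:
hand_motion --rows '{"ticks": [[0, 0, 0, 0], [0, 0, 0, 0], [0, 0, 0, 0], [0, 0, 0, 0], [0, 0, 0, 0]]}' --aperture 0.3 --squeeze 25

```text
t: 10.92
eef_pos: [0.5743, 0.0468, 0.0561]
orientation: [2.221, 2.221, 0.002]
ft_force: [1.5, 0.2, 3.6]
width: 0.475
grasp_force: 25.0
```

Call:
hand_motion --rows '{"ticks": [[0, 0, -0.32, 0], [0, 0, -0.48, 0], [0, 0, -0.64, 0], [0, 0, -0.32, 0], [-0.48, -0.176, 0, 0], [-0.8, -0.304, 0, 0], [-0.88, -0.336, 0, 0], [-0.88, -0.336, 0, 0], [-0.88, -0.336, 0, 0], [-0.8, -0.304, 0, 0], [-0.56, -0.192, 0, 0], [-0.272, -0.08, 0, 0]]}'

```text
t: 12.42
eef_pos: [0.4433, -0.3015, 0.1652]
orientation: [-2.223, -2.218, 0.0]
ft_force: [-0.1, 1.5, -2.2]
width: 0.474
grasp_force: 25.0
```

To row units: 0.04 m is 0.64, 0.03 m is 0.48.

Call:
hand_motion --rows '{"ticks": [[0, 0, 0.48, 0], [0, 0, 0.64, 0], [0, 0, 0.4, 0], [0, 0, 0.208, 0], [0, 0, 0.112, 0], [0, 0, 0.048, 0], [0, 0, 0.024, 0], [0, 0, 0, 0]]}'

```text
t: 13.42
eef_pos: [0.4449, -0.3005, 0.0466]
orientation: [2.221, 2.221, 0.0]
ft_force: [-0.4, 0.6, -2.1]
width: 0.479
grasp_force: 25.0
```

Call:
hand_motion --rows '{"ticks": [[0, 0, 0, 0], [0, 0, 0, 0], [0, 0, 0, 0], [0, 0, 0, 0]]}' --aperture 0.75

```text
t: 13.92
eef_pos: [0.4447, -0.3003, 0.0462]
orientation: [2.221, 2.221, 0.0]
ft_force: [-0.6, -0.5, 0.2]
width: 0.752
grasp_force: 0.0
```

Call:
hand_motion --rows '{"ticks": [[0, 0, -0.48, 0], [0, 0, -0.8, 0], [0, 0, -0.8, 0], [0, 0, -0.48, 0], [0.8, 0.16, 0, 0.0573], [0, 0, 0, 0.0573], [0, 0, 0, 0.0573], [0, 0, 0, 0.0573], [0, 0, 0, 0.0573], [0, 0, 0, 0.0573], [0, 0, 0, 0.0573], [0, 0, 0, 0.0573]]}'

```text
t: 15.42
eef_pos: [0.4545, -0.2502, 0.2061]
orientation: [-3.135, -0.196, 0.0]
ft_force: [-0.5, -0.2, -0.0]
width: 0.749
grasp_force: 0.0
```

To row units: -0.055 m is -0.88, -0.05 m is -0.8, 0.125 rad / 3.1416 = 0.0398.

Call:
hand_motion --rows '{"ticks": [[0, 0, 0, 0.0398], [0.16, -0.48, 0, 0], [0.192, -0.88, 0, 0], [0.192, -0.88, 0, 0], [0.16, -0.8, 0, 0], [0.096, -0.48, 0, 0], [0.048, -0.256, 0, 0], [0, 0, 0, 0], [0, 0, 0, 0]]}' --aperture 0.8

```text
t: 16.55
eef_pos: [0.506, -0.0149, 0.206]
orientation: [3.141, 0.008, -0.0]
ft_force: [0.5, 0.0, 0.5]
width: 0.801
grasp_force: 0.0
```

Run:
```python
from plant import env
from scipy.spatial.transform import Rotation as R
s=env.read_state();print(s["eef_pos"],R.from_rotvec(s["orientation"]).as_matrix()[:,0],s["qpos"])
```

```text
[ 0.50604902 -0.01491799  0.20601669] [ 9.99986108e-01  5.26463635e-03 -2.58071397e-04] [-3.21837700e-02  1.77351744e-01  1.89210375e+00 -4.00768955e-04
  1.07238226e+00  1.53353948e+00]
```

To row units: 0.04 m is 0.64, 0.03 m is 0.48.

Call:
hand_motion --rows '{"ticks": [[0.032, 0, 0.64, 0], [0, 0, 0.64, 0], [0, 0, 0.48, 0], [0, 0, 0.32, 0], [0, 0, 0.192, 0], [0, 0, 0.128, 0], [0, 0, 0, 0]]}'

```text
t: 17.42
eef_pos: [0.5083, -0.0143, 0.0561]
orientation: [3.142, 0.008, -0.0]
ft_force: [0.4, 0.0, 0.1]
width: 0.801
grasp_force: 0.0
```

Call:
hand_motion --rows '{"ticks": [[0, 0, 0, 0], [0, 0, 0, 0], [0, 0, 0, 0], [0, 0, 0, 0], [0, 0, 0, 0]]}' --aperture 0.3 --squeeze 25

```text
t: 18.05
eef_pos: [0.5087, -0.0142, 0.0564]
orientation: [3.141, 0.009, 0.001]
ft_force: [0.6, -2.4, 5.1]
width: 0.475
grasp_force: 25.0
```

Call:
hand_motion --rows '{"ticks": [[0, 0, -0.32, 0], [0, 0, -0.48, 0], [0, 0, -0.64, 0], [0, 0, -0.32, 0], [-0.24, 0.48, 0, 0], [-0.416, 0.8, 0, 0], [-0.416, 0.8, 0, 0], [-0.416, 0.8, 0, 0], [-0.416, 0.8, 0, 0], [-0.288, 0.56, 0, 0], [-0.176, 0.32, 0, 0], [-0.08, 0.16, 0, 0]]}'

```text
t: 19.55
eef_pos: [0.3561, -0.3104, 0.1657]
orientation: [-3.141, -0.007, 0.001]
ft_force: [-0.3, 1.2, -2.3]
width: 0.479
grasp_force: 25.0
```

To row units: 0.04 m is 0.64, 0.03 m is 0.48.

Call:
hand_motion --rows '{"ticks": [[0, 0, 0.48, 0], [0, 0, 0.64, 0], [0, 0, 0.4, 0], [0, 0, 0.208, 0], [0, 0, 0.112, 0], [0, 0, 0.048, 0], [0, 0, 0.024, 0], [0, 0, 0, 0]]}'

```text
t: 20.55
eef_pos: [0.3572, -0.3101, 0.047]
orientation: [3.141, 0.009, 0.001]
ft_force: [-1.3, 0.2, -2.6]
width: 0.478
grasp_force: 25.0
```

Call:
hand_motion --rows '{"ticks": [[0, 0, 0, 0], [0, 0, 0, 0], [0, 0, 0, 0], [0, 0, 0, 0]]}' --aperture 0.75

```text
t: 21.05
eef_pos: [0.357, -0.3099, 0.0466]
orientation: [3.142, 0.009, 0.0]
ft_force: [0.2, 0.6, -0.3]
width: 0.75
grasp_force: 0.0
```

Call:
hand_motion --rows '{"ticks": [[0, 0, -0.48, 0], [0, 0, -0.8, 0], [0, 0, -0.8, 0], [0, 0, -0.8, 0], [0, 0, 0, 0]]}'

```text
t: 21.68
eef_pos: [0.3588, -0.3114, 0.2303]
orientation: [3.137, 0.009, 0.009]
ft_force: [-0.1, -0.3, -0.8]
width: 0.75
grasp_force: 0.0
```

Run:
```python
from h import *
T,S=V("top"),V("side")
cv2.imwrite("pics/t1.png",T.img)
a=cv2.resize(T.img[115:220,262:385],None,fx=3,fy=3,interpolation=2);b=cv2.resize(S.img[130:270,300:440],None,fx=3,fy=3,interpolation=2)
c=np.zeros((420,800,3),np.uint8);c[:315,:369]=a;c[:420,372:792]=b
cv2.imwrite("pics/c1.png",c)
```

```text
(no output)
```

View pics/t1.png

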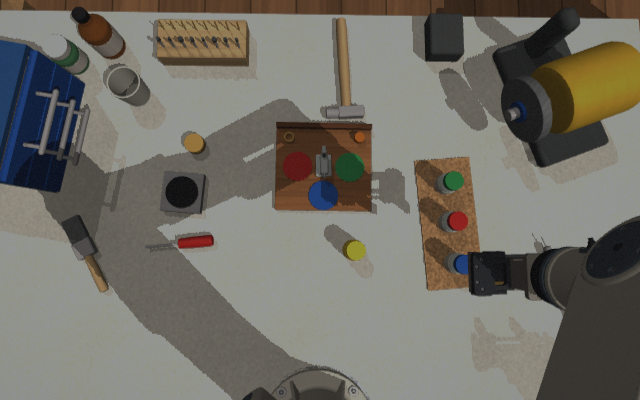

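View pics/c1.png

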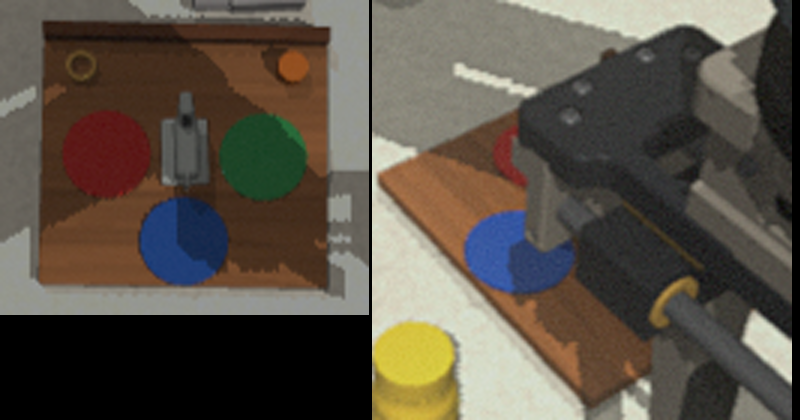

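The three jars stand on the mat: green (453,181), red (457,221), blue (461,264). The coasters are free. The horse stands untouched at (324,163). I'll clear the arm and measure the horse and coasters.

To row units: -0.055 m is -0.88, -0.05 m is -0.8.

Call:
hand_motion --rows '{"ticks": [[0.08, -0.48, 0, 0], [0.08, -0.88, 0, 0], [0.08, -0.88, 0, 0], [0.08, -0.88, 0, 0], [0.08, -0.88, 0, 0], [0.08, -0.88, 0, 0], [0.08, -0.88, 0, 0], [0.08, -0.88, 0, 0], [0.08, -0.88, 0, 0], [0.08, -0.8, 0, 0], [0, -0.48, 0, 0], [0, 0, 0, 0]]}' --aperture 1.0

```text
t: 23.28
eef_pos: [0.4027, 0.2415, 0.2246]
orientation: [3.14, 0.013, -0.005]
ft_force: [-1.7, 0.2, 0.6]
width: 1.0
grasp_force: 0.0
```

Run:
```python
from h import *
np.set_printoptions(precision=4,suppress=True)
T,S=V("top"),V("side")
DK={"red":([0,110,40],[8,255,255]),"green":([55,90,30],[90,255,255]),"blue":([100,110,40],[125,255,255])}
for n in DK:
    for v,r in((T,(272,140,370,213)),(S,(310,150,440,250))):
        b=blobs(v.mask(*DK[n],r),60)
        if b: 
            h=cv2.convexHull(b[0])[:,0]; P=np.array([v.at(p,.015)[:2] for p in h]); print(n,circ(P,.0335,P.mean(0)),cv2.contourArea(b[0]))
for v,r in((T,(312,140,337,180)),(S,(350,165,410,225))):
    m=v.mask([0,0,60],[180,75,255],r)
    for q in blobs(m,15): print("horse",cv2.contourArea(q),cv2.boundingRect(q),cv2.minAreaRect(q))
b=cv2.resize(S.img[150:250,310:440],None,fx=6,fy=6,interpolation=2); cv2.imwrite("pics/s2.png",b)
t=cv2.resize(T.img[135:195,295:355],None,fx=10,fy=10,interpolation=2); cv2.imwrite("pics/t2.png",t)
```

```text
red (array([0.5731, 0.0454]), np.float64(0.0007144697610850376)) 657.0
red (array([0.5747, 0.0439]), np.float64(0.0010546617138043127)) 581.0
green (array([ 0.5712, -0.0742]), np.float64(0.000702818821895896)) 606.5
green (array([ 0.5721, -0.0766]), np.float64(0.0005281416922949464)) 738.0
blue (array([ 0.5066, -0.0134]), np.float64(0.0005015706552602799)) 628.5
blue (array([ 0.5074, -0.0156]), np.float64(0.0003819040186074166)) 716.5
horse 354.5 (315, 146, 17, 32) ((322.9120788574219, 161.5051727294922), (31.06395149230957, 15.50261402130127), 86.633544921875)
horse 617.0 (362, 171, 34, 39) ((382.0452575683594, 190.4906005859375), (24.455293655395508, 42.011878967285156), 51.709835052490234)
```

View pics/s2.png

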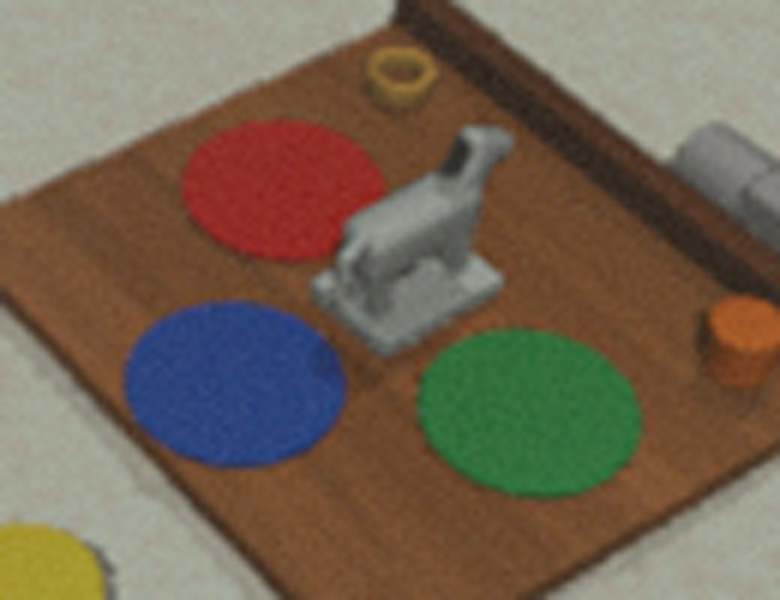

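View pics/t2.png

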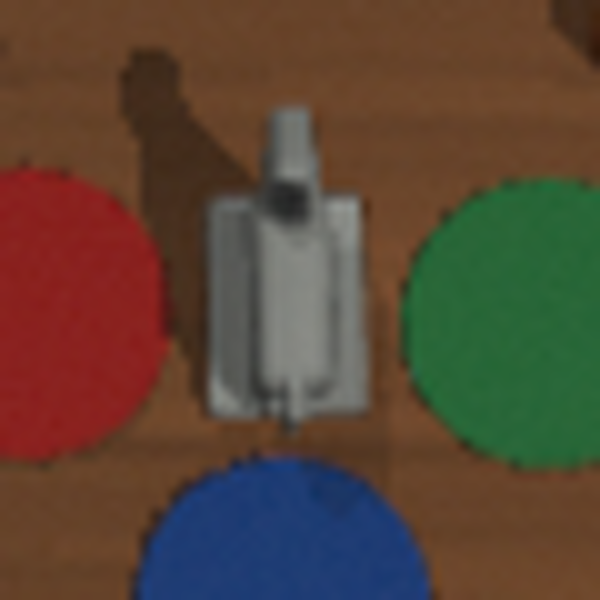

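Run:
```python
from h import *
np.set_printoptions(precision=4,suppress=True)
T,S=V("top"),V("side")
t=lambda x,y:(295+(x+.5)/10-.5,135+(y+.5)/10-.5); s=lambda x,y:(310+(x+.5)/6-.5,150+(y+.5)/6-.5)
c=np.array([T.at(t(*p),.020) for p in((208,198),(362,195),(370,412),(212,415))]);print(c,c.mean(0))
d=c[0]+c[1]-c[2]-c[3];print("yaw",np.arctan2(d[1],d[0]))
q=np.array([S.at(s(*p),.020) for p in((313,283),(503,275))]);print("side",q,q.mean(0))
for n,a,b in(("rearL",(212,415),(313,283)),("rearR",(370,412),(388,345)),("frontR",(362,195),(503,278)),("nose",(291,108),(505,140))): print(n,tri(T,t(*a),S,s(*b)))
for v,r in((T,(150,160,215,220)),(S,(235,105,295,155))):
    b=blobs(v.mask([0,0,0],[180,255,50],r),60)[0]; h=cv2.convexHull(b)[:,0]; P=np.array([v.at(p,.022)[:2] for p in h]); print("disc",circ(P,.0355,P.mean(0)),cv2.fitEllipse(b)[0])
k=[cv2.fitEllipse(blobs(v.mask([0,0,0],[180,255,50],r),60)[0])[0] for v,r in((T,(150,160,215,220)),(S,(235,105,295,155)))]
print("disc tri",tri(T,k[0],S,k[1])); print(env.read_state()["eef_pos"])
cv2.imwrite("pics/b.png",cv2.resize(np.hstack([T.img[160:220,150:215],S.img[100:160,232:297]]),None,fx=6,fy=6))
```

```text
[[ 0.5989  0.0034  0.02  ]
 [ 0.5997 -0.0318  0.02  ]
 [ 0.5496 -0.0333  0.02  ]
 [ 0.5489  0.0027  0.02  ]] [ 0.5743 -0.0147  0.02  ]
yaw 0.022951611811453703
side [[ 0.5507 -0.0003  0.02  ]
 [ 0.6018 -0.0323  0.02  ]] [ 0.5762 -0.0163  0.02  ]
rearL (array([0.5504, 0.0017, 0.0184]), np.float64(0.0031424594646780497))
rearR (array([ 0.5507, -0.0341,  0.0204]), np.float64(0.0027954371834289287))
frontR (array([ 0.6006, -0.0324,  0.0193]), np.float64(0.0019002607459672907))
nose (array([ 0.6118, -0.0144,  0.0587]), np.float64(0.001260657481430835))
disc (array([0.5136, 0.3037]), np.float64(0.00022123967361470723)) (181.29815673828125, 191.45162963867188)
disc (array([0.514 , 0.3018]), np.float64(0.0010716176570427574)) (264.7404479980469, 126.61306762695312)
disc tri (array([0.5143, 0.3037, 0.0203]), np.float64(0.0013477137891747457))
[0.4033 0.2392 0.2258]
```

View pics/b.png

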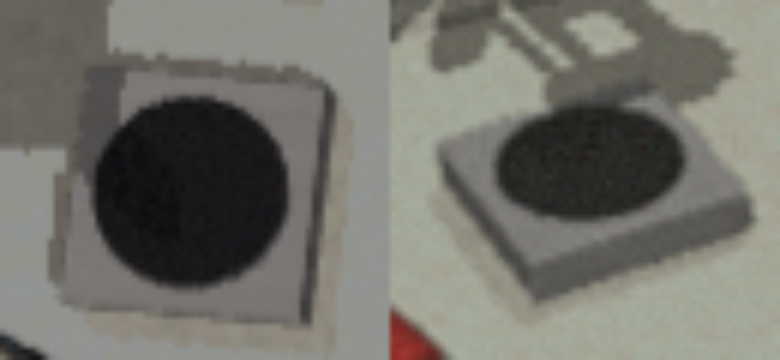

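The disc sits at (191,190) in the left half of the crop and (590,160) in the right. Both views agree on (0.514, 0.303), height about 0.021. Next the horse.

Call:
hand_motion --rows '{"ticks": [[0.32, 0.48, 0, 0], [0.56, 0.8, 0, 0], [0.56, 0.8, 0, 0], [0.56, 0.8, 0, 0], [0.4, 0.64, 0, 0], [0.24, 0.368, 0, 0], [0.112, 0.176, 0, 0], [0, 0, 0, 0], [0, 0, 0, 0]]}' --aperture 1.0

```text
t: 24.6
eef_pos: [0.5766, -0.0119, 0.2266]
orientation: [-3.141, -0.01, 0.001]
ft_force: [-0.3, -0.5, 0.4]
width: 1.004
grasp_force: 0.0
```

To row units: 0.05 m is 0.8, 0.02 m is 0.32, -0.015 rad / 3.1416 = -0.0048.

Call:
hand_motion --rows '{"ticks": [[-0.024, 0.048, 0.64, -0.0048], [0, 0, 0.8, 0], [0, 0, 0.72, 0], [0, 0, 0.48, 0], [0, 0, 0.32, 0], [0, 0, 0.192, 0], [0, 0, 0.096, 0], [0, 0, 0, 0]]}'

```text
t: 25.6
eef_pos: [0.5758, -0.0153, 0.0238]
orientation: [-3.141, -0.033, -0.0]
ft_force: [-0.1, -0.5, -0.2]
width: 1.001
grasp_force: 0.0
```

Call:
hand_motion --rows '{"ticks": [[0, 0, 0, 0], [0, 0, 0, 0], [0, 0, 0, 0], [0, 0, 0, 0], [0, 0, 0, 0], [0, 0, 0, 0], [0, 0, 0, 0]]}' --aperture 0.0 --squeeze 20

```text
t: 26.48
eef_pos: [0.5757, -0.0156, 0.0235]
orientation: [-3.141, -0.033, 0.0]
ft_force: [0.2, 0.4, -0.4]
width: 0.262
grasp_force: 0.0
```

Call:
hand_motion --rows '{"ticks": [[0, 0, 0, 0], [0, 0, 0, 0], [0, 0, 0, 0]]}'

```text
t: 26.85
eef_pos: [0.5757, -0.0155, 0.0236]
orientation: [-3.141, -0.033, 0.0]
ft_force: [0.0, 0.6, -0.6]
width: 0.195
grasp_force: 20.0
```

Call:
hand_motion --rows '{"ticks": [[0, 0, -0.24, 0], [0, 0, -0.48, 0], [0, 0, -0.64, 0], [0, 0, -0.32, 0], [0, 0, 0, 0]]}'

```text
t: 27.48
eef_pos: [0.5769, -0.0157, 0.1308]
orientation: [3.141, 0.033, 0.006]
ft_force: [0.4, 0.3, -2.5]
width: 0.194
grasp_force: 20.0
```

To row units: -0.055 m is -0.88, -0.05 m is -0.8.

Call:
hand_motion --rows '{"ticks": [[-0.08, -0.48, 0, 0], [-0.128, -0.8, 0, 0], [-0.16, -0.88, 0, 0], [-0.16, -0.88, 0, 0], [-0.144, -0.8, 0, 0], [-0.112, -0.64, 0, 0], [-0.064, -0.4, 0, 0], [-0.032, -0.224, 0, 0], [0, 0, 0, 0], [0, 0, 0, 0]]}'

```text
t: 28.72
eef_pos: [0.5141, 0.3011, 0.1282]
orientation: [3.141, 0.032, -0.001]
ft_force: [0.2, -0.3, -2.3]
width: 0.195
grasp_force: 20.0
```

```bash
python3 -c "
from h import *;s=env.read_state();print(s['eef_pos'],s['orientation'])"
```

```text
[0.51408797 0.30113068 0.128223  ] [ 3.14073665e+00  3.18194089e-02 -9.92067449e-04]
```

To row units: 0.03 m is 0.48, 0.018 m is 0.288.

Call:
hand_motion --rows '{"ticks": [[0, -0.032, 0.48, 0], [0, 0, 0.48, 0], [0, 0, 0.288, 0], [0, 0, 0.16, 0], [0, 0, 0.064, 0], [0, 0, 0.024, 0], [0, 0, 0, 0]]}'

```text
t: 29.6
eef_pos: [0.5145, 0.3045, 0.0357]
orientation: [-3.141, -0.033, -0.001]
ft_force: [-0.5, -1.1, -3.3]
width: 0.195
grasp_force: 20.0
```

Call:
hand_motion --rows '{"ticks": [[0, 0, 0.016, 0], [0, 0, 0, 0]]}'

```text
t: 29.85
eef_pos: [0.5142, 0.3043, 0.0343]
orientation: [-3.141, -0.033, -0.0]
ft_force: [0.3, 0.1, -2.6]
width: 0.195
grasp_force: 20.0
```

To row units: 0.0007 m is 0.0112.

Call:
hand_motion --rows '{"ticks": [[0, 0, 0.0112, 0], [0, 0, 0, 0], [0, 0, 0, 0], [0, 0, 0, 0]]}' --aperture 0.5

```text
t: 30.35
eef_pos: [0.5141, 0.3042, 0.0335]
orientation: [-3.141, -0.033, -0.0]
ft_force: [0.0, -0.4, 0.4]
width: 0.502
grasp_force: 0.0
```

Call:
hand_motion --rows '{"ticks": [[0, 0, -0.48, 0], [0, 0, -0.8, 0], [0, 0, -0.96, 0], [-0.8, 0.16, -0.48, 0], [-0.88, 0.48, 0, 0], [-0.48, 0.48, 0, -0.0573], [0, 0.48, 0, -0.0573], [0, 0, 0, -0.0573], [0, 0, 0, -0.0573], [0, 0, 0, -0.0573], [0, 0, 0, -0.0573], [0, 0, 0, 0]]}'

```text
t: 31.85
eef_pos: [0.3867, 0.202, 0.2034]
orientation: [-2.679, -1.641, -0.0]
ft_force: [-0.0, 0.1, 0.0]
width: 0.502
grasp_force: 0.0
```

Run:
```python
from h import *
np.set_printoptions(precision=4,suppress=True)
T,S=V("top"),V("side")
s=env.read_state();print(s["eef_pos"],R.from_rotvec(s["orientation"]).as_matrix()[:,0])
b=np.zeros((480,780,3),np.uint8);b[:,:390]=cv2.resize(T.img[150:230,150:215],None,fx=6,fy=6);b[:,390:]=cv2.resize(S.img[80:160,232:297],None,fx=6,fy=6)
cv2.imwrite("pics/h3.png",b)
ROI=dict(green=(430,160,475,200),red=(430,200,480,240),blue=(430,240,485,290))
for n in COL:
    k=blobs(T.mask(*COL[n],ROI[n]),20)[0]; c,r=cv2.minEnclosingCircle(k); print(n,np.array(c),r,T.at(c,.079))
```

```text
[0.3867 0.2021 0.2034] [0.4566 0.8897 0.0001]
red [457.9464 220.706 ] 9.7828950881958 [ 0.4445 -0.2986  0.079 ]
green [453.5625 180.3125] 9.587282180786133 [ 0.5312 -0.2923  0.079 ]
blue [463.473  264.1487] 10.34169864654541 [ 0.3529 -0.3071  0.079 ]
```

View pics/h3.png

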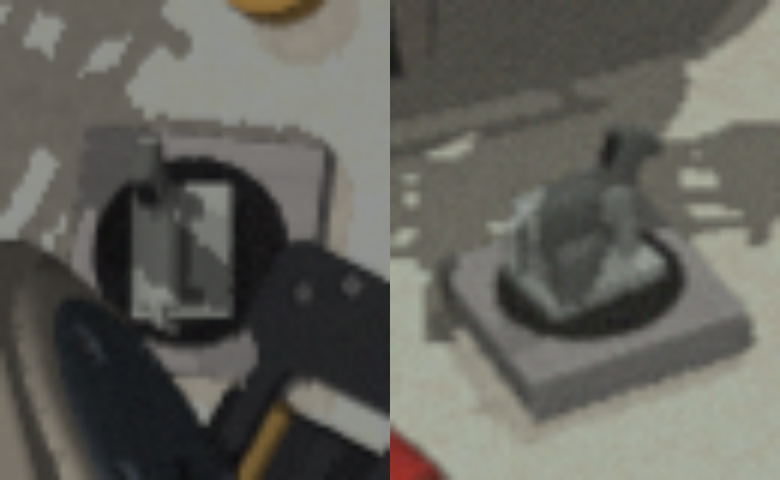

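The horse stands upright inside the disc, with its base centre at (184,251) against the disc centre (191,250) in the left crop. Next I return the jars, red first.

To row units: -0.055 m is -0.88, -0.04 m is -0.64, -0.158 rad / 3.1416 = -0.0503.

Call:
hand_motion --rows '{"ticks": [[0, 0, 0, -0.0503], [0, 0, 0, -0.0503], [0, 0, 0, -0.0503], [-0.64, 0.08, 0, 0], [-0.88, 0.096, 0, 0], [-0.88, 0.096, 0, 0], [-0.88, 0.096, 0, 0], [-0.88, 0.096, 0, 0], [-0.88, 0.096, 0, 0], [-0.88, 0.096, 0, 0], [-0.88, 0.096, 0, 0], [-0.64, 0.08, 0, 0]]}' --aperture 0.75

```text
t: 33.45
eef_pos: [0.4405, -0.2651, 0.2034]
orientation: [2.222, 2.22, 0.0]
ft_force: [0.1, 0.6, -1.0]
width: 0.752
grasp_force: 0.0
```

Call:
hand_motion --rows '{"ticks": [[-0.48, 0.048, 0, 0], [-0.112, 0.016, 0, 0], [0, 0, 0, 0], [0, 0, 0, 0]]}'

```text
t: 33.95
eef_pos: [0.4445, -0.2986, 0.2033]
orientation: [-2.217, -2.225, -0.0]
ft_force: [-0.6, -1.0, -0.3]
width: 0.749
grasp_force: 0.0
```

```bash
python3 -c "
from h import *;s=env.read_state();print(s['eef_pos'],R.from_rotvec(s['orientation']).as_matrix()[:,0])"
```

```text
[ 0.44451831 -0.29859025  0.20332871] [-3.97420422e-03  9.99991980e-01  4.96556591e-04]
```

Well aligned. Descend 0.158, grip, lift, go to the red coaster (0.574, 0.0455).

To row units: 0.04 m is 0.64, 0.035 m is 0.56.

Call:
hand_motion --rows '{"ticks": [[-0.024, 0, 0.64, 0], [0, 0, 0.64, 0], [0, 0, 0.56, 0], [0, 0, 0.4, 0], [0, 0, 0.192, 0], [0, 0, 0.096, 0], [0, 0, 0, 0]]}'

```text
t: 34.83
eef_pos: [0.4451, -0.3012, 0.0458]
orientation: [2.216, 2.226, 0.0]
ft_force: [-0.2, -0.2, -0.3]
width: 0.751
grasp_force: 0.0
```

Call:
hand_motion --rows '{"ticks": [[0, 0, 0, 0], [0, 0, 0, 0], [0, 0, 0, 0], [0, 0, 0, 0], [0, 0, 0, 0]]}' --aperture 0.3 --squeeze 25

```text
t: 35.45
eef_pos: [0.4452, -0.3015, 0.0458]
orientation: [2.216, 2.225, 0.0]
ft_force: [2.1, 0.8, 4.7]
width: 0.475
grasp_force: 25.1
```

Call:
hand_motion --rows '{"ticks": [[0, 0, -0.32, 0], [0, 0, -0.48, 0], [0, 0, -0.64, 0], [0, 0, -0.48, 0], [0.48, 0.176, 0, 0], [0.8, 0.304, 0, 0], [0.88, 0.336, 0, 0], [0.88, 0.336, 0, 0], [0.88, 0.336, 0, 0], [0.8, 0.304, 0, 0], [0.56, 0.192, 0, 0], [0.256, 0.08, 0, 0]]}'

```text
t: 36.95
eef_pos: [0.572, 0.047, 0.1647]
orientation: [-2.214, -2.227, 0.002]
ft_force: [-0.5, -2.0, -1.6]
width: 0.47
grasp_force: 24.9
```

Call:
hand_motion --rows '{"ticks": [[0, 0, 0, 0], [0, 0, 0, 0]]}'

```text
t: 37.2
eef_pos: [0.5716, 0.0441, 0.1651]
orientation: [-2.217, -2.225, 0.002]
ft_force: [-0.3, -0.0, -1.3]
width: 0.476
grasp_force: 24.9
```

The manual's scale: shifts go in shares of 62.5 mm and turns go in shares of pi rad. Converting my numbers, 0.035 m is 0.56, 0.03 m is 0.48.

Call:
hand_motion --rows '{"ticks": [[0, 0.032, 0.48, 0], [0, 0, 0.56, 0], [0, 0, 0.352, 0], [0, 0, 0.192, 0], [0, 0, 0.096, 0], [0, 0, 0.032, 0], [0, 0, 0.016, 0], [0, 0, 0, 0]]}'

```text
t: 38.2
eef_pos: [0.5747, 0.0454, 0.0579]
orientation: [2.217, 2.226, 0.001]
ft_force: [0.9, -0.3, -0.8]
width: 0.476
grasp_force: 24.9
```

Call:
hand_motion --rows '{"ticks": [[0, 0, 0, 0], [0, 0, 0, 0], [0, 0, 0, 0], [0, 0, 0, 0]]}' --aperture 0.75

```text
t: 38.7
eef_pos: [0.5744, 0.0453, 0.0574]
orientation: [2.217, 2.226, 0.0]
ft_force: [0.9, 0.1, 0.1]
width: 0.753
grasp_force: 0.0
```

Call:
hand_motion --rows '{"ticks": [[0, 0, -0.48, 0], [0, 0, -0.8, 0], [0, 0, -0.8, 0], [0, 0, -0.32, 0], [0, 0, 0, 0]]}'

```text
t: 39.33
eef_pos: [0.5753, 0.0454, 0.209]
orientation: [2.215, 2.224, 0.004]
ft_force: [-0.9, 0.0, -0.3]
width: 0.749
grasp_force: 0.0
```

To row units: -0.05 m is -0.8, -0.045 m is -0.72.

Call:
hand_motion --rows '{"ticks": [[-0.4, -0.24, 0, 0], [-0.72, -0.448, 0, 0], [-0.8, -0.496, 0, 0], [-0.8, -0.496, 0, 0], [-0.8, -0.496, 0, 0], [-0.8, -0.496, 0, 0], [-0.72, -0.448, 0, 0], [-0.4, -0.256, 0, 0], [-0.224, -0.144, 0, 0], [0, 0, 0, 0], [0, 0, 0, 0]]}'

```text
t: 40.7
eef_pos: [0.3561, -0.3087, 0.207]
orientation: [-2.216, -2.226, -0.0]
ft_force: [-0.1, 0.2, -0.6]
width: 0.749
grasp_force: 0.0
```

To row units: 0.045 m is 0.72, 0.04 m is 0.64.

Call:
hand_motion --rows '{"ticks": [[0, -0.016, 0.64, 0], [0, 0, 0.72, 0], [0, 0, 0.56, 0], [0, 0, 0.368, 0], [0, 0, 0.192, 0], [0, 0, 0.096, 0], [0, 0, 0, 0]]}'

```text
t: 41.58
eef_pos: [0.3551, -0.3095, 0.0467]
orientation: [2.216, 2.226, 0.0]
ft_force: [0.3, -0.2, -0.7]
width: 0.751
grasp_force: 0.0
```

Call:
hand_motion --rows '{"ticks": [[0, 0, 0, 0], [0, 0, 0, 0], [0, 0, 0, 0], [0, 0, 0, 0], [0, 0, 0, 0]]}' --aperture 0.3 --squeeze 25

```text
t: 42.2
eef_pos: [0.3544, -0.3097, 0.0468]
orientation: [-2.217, -2.226, 0.001]
ft_force: [-3.6, 0.2, 6.1]
width: 0.467
grasp_force: 25.2
```

Call:
hand_motion --rows '{"ticks": [[0, 0, -0.32, 0], [0, 0, -0.48, 0], [0, 0, -0.64, 0], [0, 0, -0.48, 0], [0.4, 0.208, 0, 0], [0.8, 0.416, 0, 0], [0.8, 0.416, 0, 0], [0.8, 0.416, 0, 0], [0.8, 0.416, 0, 0], [0.56, 0.288, 0, 0], [0.352, 0.192, 0, 0], [0.192, 0.096, 0, 0]]}'

```text
t: 43.7
eef_pos: [0.5068, -0.0139, 0.1662]
orientation: [-2.215, -2.227, 0.0]
ft_force: [-0.2, -0.2, -1.6]
width: 0.47
grasp_force: 24.7
```

Call:
hand_motion --rows '{"ticks": [[0, 0, 0, 0], [0, 0, 0, 0]]}'

```text
t: 43.95
eef_pos: [0.5059, -0.0157, 0.1663]
orientation: [-2.217, -2.225, 0.001]
ft_force: [-0.5, -0.1, -2.0]
width: 0.472
grasp_force: 24.7
```

Call:
hand_motion --rows '{"ticks": [[0.016, 0.016, 0.48, 0], [0, 0, 0.56, 0], [0, 0, 0.352, 0], [0, 0, 0.192, 0], [0, 0, 0.096, 0], [0, 0, 0.032, 0], [0, 0, 0.016, 0], [0, 0, 0, 0]]}'

```text
t: 44.95
eef_pos: [0.5079, -0.0139, 0.0588]
orientation: [2.217, 2.226, 0.001]
ft_force: [-0.7, 0.2, -3.2]
width: 0.469
grasp_force: 24.7
```

Call:
hand_motion --rows '{"ticks": [[0, 0, 0, 0], [0, 0, 0, 0], [0, 0, 0, 0], [0, 0, 0, 0]]}' --aperture 0.75

```text
t: 45.45
eef_pos: [0.5076, -0.0139, 0.0585]
orientation: [2.217, 2.226, 0.0]
ft_force: [0.1, -0.0, -0.3]
width: 0.754
grasp_force: 0.0
```

Call:
hand_motion --rows '{"ticks": [[0, 0, -0.48, 0], [0, 0, -0.8, 0], [0, 0, -0.8, 0], [0, 0, -0.32, 0], [-0.64, 0.048, 0, 0], [-0.88, 0.08, 0, 0], [-0.88, 0.08, 0, 0], [-0.88, 0.08, 0, 0], [-0.64, 0.064, 0, 0], [-0.4, 0.048, 0, 0], [-0.112, 0, 0, 0], [0, 0, 0, 0]]}'

```text
t: 46.95
eef_pos: [0.5335, -0.2901, 0.2082]
orientation: [-2.216, -2.225, -0.0]
ft_force: [-0.5, 1.5, -0.1]
width: 0.747
grasp_force: 0.0
```

Call:
hand_motion --rows '{"ticks": [[0, 0, 0, 0], [0, 0, 0, 0]]}'

```text
t: 47.2
eef_pos: [0.5338, -0.2898, 0.2085]
orientation: [-2.216, -2.227, -0.0]
ft_force: [-0.3, 0.1, -0.6]
width: 0.755
grasp_force: 0.0
```

To row units: 0.045 m is 0.72, -0.003 m is -0.048.

Call:
hand_motion --rows '{"ticks": [[-0.048, 0, 0.64, 0], [0, 0, 0.72, 0], [0, 0, 0.56, 0], [0, 0, 0.384, 0], [0, 0, 0.208, 0], [0, 0, 0.096, 0], [0, 0, 0, 0]]}'

```text
t: 48.08
eef_pos: [0.534, -0.2939, 0.0458]
orientation: [2.216, 2.226, 0.0]
ft_force: [-0.3, 0.2, 0.1]
width: 0.75
grasp_force: 0.0
```

Call:
hand_motion --rows '{"ticks": [[0, 0, 0, 0], [0, 0, 0, 0], [0, 0, 0, 0], [0, 0, 0, 0], [0, 0, 0, 0]]}' --aperture 0.3 --squeeze 25

```text
t: 48.7
eef_pos: [0.5337, -0.294, 0.0458]
orientation: [2.217, 2.226, -0.0]
ft_force: [-1.9, -0.1, 5.9]
width: 0.479
grasp_force: 25.1
```

Call:
hand_motion --rows '{"ticks": [[0, 0, -0.32, 0], [0, 0, -0.48, 0], [0, 0, -0.64, 0], [0, 0, -0.48, 0], [0.48, 0.08, 0, 0], [0.8, 0.144, 0, 0], [0.8, 0.144, 0, 0], [0.72, 0.128, 0, 0], [0.48, 0.08, 0, 0], [0.208, 0.032, 0, 0], [0, 0, 0, 0], [0, 0, 0, 0]]}'

```text
t: 50.2
eef_pos: [0.5707, -0.0767, 0.1656]
orientation: [2.217, 2.225, -0.0]
ft_force: [0.2, -0.4, -2.4]
width: 0.478
grasp_force: 24.9
```

Contact should come at about 0.0568.

To row units: 0.035 m is 0.56, 0.03 m is 0.48.

Call:
hand_motion --rows '{"ticks": [[0.016, 0.016, 0.48, 0], [0, 0, 0.56, 0], [0, 0, 0.352, 0], [0, 0, 0.192, 0], [0, 0, 0.096, 0], [0, 0, 0.032, 0], [0, 0, 0.016, 0], [0, 0, 0, 0]]}'

```text
t: 51.2
eef_pos: [0.5722, -0.0747, 0.0579]
orientation: [2.216, 2.225, 0.001]
ft_force: [-0.4, 0.1, -1.3]
width: 0.478
grasp_force: 24.9
```

Call:
hand_motion --rows '{"ticks": [[0, 0, 0, 0], [0, 0, 0, 0], [0, 0, 0, 0], [0, 0, 0, 0]]}' --aperture 0.75

```text
t: 51.7
eef_pos: [0.5719, -0.0747, 0.0575]
orientation: [2.217, 2.226, 0.0]
ft_force: [1.0, -0.3, -0.0]
width: 0.747
grasp_force: 0.0
```

Call:
hand_motion --rows '{"ticks": [[0, 0, -0.48, 0], [0, 0, -0.8, 0], [0, 0, -0.8, 0], [0, 0, -0.32, 0], [-0.64, -0.32, 0, 0], [-0.88, -0.32, 0, 0], [-0.88, -0.32, 0, 0], [-0.88, -0.32, 0, 0], [-0.88, -0.32, 0, 0], [0, 0, 0, 0], [0, 0, 0, 0]]}'

```text
t: 53.08
eef_pos: [0.4727, -0.3348, 0.2072]
orientation: [-2.218, -2.224, -0.001]
ft_force: [0.1, -0.2, -0.6]
width: 0.749
grasp_force: 0.0
```

Run:
```python
from h import *
np.set_printoptions(precision=4,suppress=True)
T,S=V("top"),V("side")
b=np.zeros((480,790,3),np.uint8);b[:,:395]=0
t=cv2.resize(T.img[110:220,160:380],(440,220));b[:220,:440]=t
b[:,440:]=cv2.resize(S.img[110:270,240:465],(350,249))[:240].repeat(2,0)[:480] if 0 else 0
b[225:474,:350]=cv2.resize(S.img[110:270,240:465],(350,249)); b[225:475,360:760]=cv2.resize(T.img[130:215,275:411],(400,250))
cv2.imwrite("pics/f.png",b)
```

```text
(no output)
```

View pics/f.png

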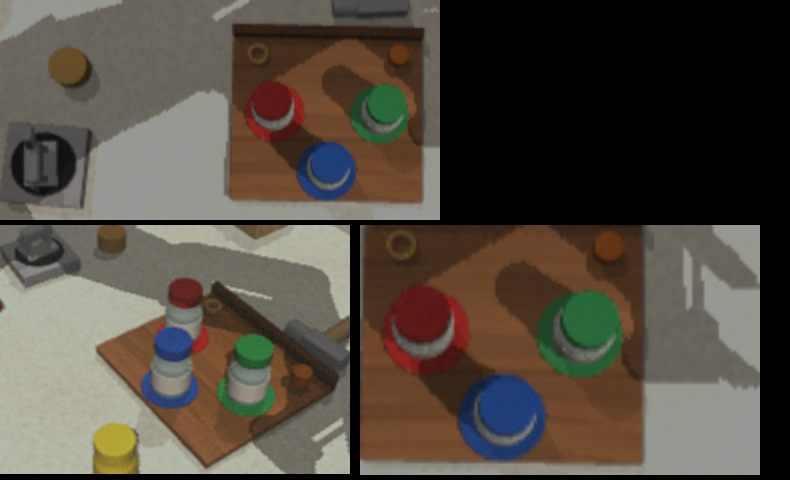

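Every jar stands upright on the coaster of its own colour, with an even rim showing around it: red (274,105), green (385,108) and blue (328,168) in the top crop. The horse is centred on the disc at (41,161) and the arm is clear, so I'm handing in.

```bash
python3 -c "
from plant import env
print(env.hand_in(), env.read_state()['t'])"
```

```text
the job is handed in; nothing more can be done
the job is handed in; nothing more can be done
```

Job handed in with no verdict shown: at about 53 s on the robot's clock, the last images showed the horse standing centred on the black disc, each jar upright on its own-colour coaster, and everything released.

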